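Clip the noodle skimmer onto the snap hook

ROBOT

A 6-joint arm with a two-finger parallel gripper is mounted at the origin on the work surface. World frame = base frame: x ahead of the robot, y to its left, z up, the work surface at z = 0. Lengths are in mm, angles in degrees, forces in N, time in s.
With the tool pointing down it reaches from about 300 to 850 mm from the base axis. Payload 4.2 kg.
Tool frame: the origin (TCP) lies at the very end of the fingers, on their centre line; the grasp point (between the pads) lies 19 mm behind it (env.grasp_offset is the distance from the TCP to the grasp point, in mm); z points along the fingers, y is the line along which they close (so a half turn about z gives the same grasp; the last joint's range is limited). The gripper opens to 91 mm and grips with 3 to 60 N. Pads are 32 mm wide; open, the fingers measure 118 mm over their backs; the gripper's body (76 mm by 178 mm) begins 60 mm behind the grasp point.
Start: joints at [66.979, 18.312, 89.639, -0, 72.044, -1.146], TCP at [214.244, 533.613, 213.976] pointing down, gripper open.
Joint ranges: [-177.97, 177.97], [-48.28, 115.42], [12.27, 149.76], [-77.06, 257.06], [2.81, 150.46], [-146.56, 146.56]. Speed limits (degrees/s): [147.25, 147.25, 180, 180, 180, 180].

INTERFACE

Orientations are given as [roll, pitch, yaw] about the fixed x, y, z axes, in that order (R = Rz(yaw) Ry(pitch) Rx(roll)).
In Python, from workcell import env gives the robot as it stands. The module is installed in compiled form; this text tells all that it offers.
- The arm moves only by the tool send_rows, never from a script. Its argument "motion" is a list of rows, each an object of numbers: "tx", "ty", "tz": the shift along the tool's x, y, z in units of 500 mm (1.0 is 500 mm); "rx", "ry", "rz": the turn, a rotation vector about the tool's x, y, z in units of 30 degrees (1.0 is 30 degrees); "gripper": the closure, from -1 (fully open) to 1 (shut). In form: [{"tx": .., "ty": .., "tz": .., "rx": .., "ry": .., "rz": .., "gripper": ..}, ...]. A call has 1 to 12 rows; each row shifts and turns the commanded pose from where the row before left it, along the tool's axes as they then stand; what a row does not reach is not made up. A row lasts 1/8 s, in which the tool goes at most 62.5 mm and 10.7 degrees, less where a joint would pass 70% of its speed; a pose out of reach is approached as far as the arm can. A call with a number of a shift or a turn outside -1 to 1 is refused whole. A call with a gripper value outside its range is refused whole. The fingers move at their own pace and stop on an object; "grip_force" is the grip in N (left out, the last holds). Time passes only in rows, so rows that do not move let the fingers close. It gives the time, the measured TCP pose, the force, the opening and the grip force at its end, in the units of the state.
- env.state(): the state, without advancing time (a new reading comes with each control period).
- env.grab_frame(name): name is "side" or "top" or "wrist"; returns a dict with "frame" (384x512x3 uint8, red, green, blue), "vertical_fov" (degrees; the focal length in pixels is half the picture's height over the tangent of half this angle, whatever the lens; pixels are square), "cx", "cy" (the principal point, pixels), "rvec" (rotation vector, rad) and "tvec" (3), from world to camera coordinates, as OpenCV has them; the wrist camera has in their place "T_tool_cam" (4x4, takes a point from camera to tool coordinates, whose origin is the TCP and whose axes are the flange's). Camera axes: x right, y down, z forward; pixel columns grow to the right and rows downward; lengths in mm; the calibration is good to about 2 mm. A picture is of the moment at which its call begins: read the wrist's pose just before it. There is no depth.
- env.job_done(): hands the job in; it is judged then, once.
The state is a dict: "time_s": time; "qpos": joint angles; "qvel": joint speeds; "effort": joint torques, N m; "ee_pos": TCP position; "ee_rot": TCP orientation; "force": force on the tool from outside, world axes, zero at the start; "torque": the same for the moment, N m; "gripper_width": finger opening in mm; "gripper_force": force on a finger pad.
Only numpy, scipy, OpenCV 4.12 (cv2) and the standard library are available. Lean on these libraries where they do the work, as an engineer would, in place of code of your own. Each camera call takes 0.05 s, during which the arm holds its last target. There are 200 camera calls.

TASK

Pick up the noodle skimmer and hang it on the snap hook of the utensil stand: push its ring against the hook's sprung gate until the ring has gone in over the nose, and let the gate snap shut behind it. Be gentle with the stand, leave the skimmer let go and hanging straight down with its swing died away, and do not disturb the other kitchen things.

Things in the scene. Friction and masses are not known exactly. Their poses are not given: they have to be found in the camera images.
- skimmer_grip (a point): centre of the noodle skimmer's dark wooden grip (square bar 105 long, 14 wide, 14 high, along x, from x = -50 to +55), 7 above the counter as it lies. Axes: x along the skimmer towards its hanging ring, z up as it lies. The skimmer is 230 mm long and 110 g: at the -x end a 60 mm round wire head (9 high, centre at x = -112), at the +x end the steel ring.
- skimmer_ring (a point): centre of the skimmer's oval steel hanging ring, 75 mm in front (+x) of skimmer_grip on the skimmer's axis. Wire 5 mm thick; hole 16 mm along the skimmer and 24 mm across, so the middle of its far wire lies 10.5 mm in front of this point. The ring lies flat in the skimmer's x-y plane. Same axes as skimmer_grip
- hook_nose (a point): top of the snap hook's upturned nose (round steel, 8 mm thick) at its mouth, about 278 mm above the counter. Axes: x level into the hook, from the mouth (robot side) to its back, z up, y across. The ring goes over this nose from the -x side, pushing the gate in, then down behind it. Inside, the hook is 28 mm from nose to back
- hook_seat (a point): top face of the hook's bottom bend, inside, where the ring's wire hangs, 16 mm behind (+x) and 16 mm below hook_nose, about 262 mm above the counter. Same axes as hook_nose
- gate (a joint): angle of the hook's sprung gate, a steel bar 6 mm thick and 37 mm long, hinged 38 mm above the nose and closing down to it; 0 shut, 0.62 fully pressed in (swung to the back and up). It takes about 1.5 N at its lower end to start and 4 N fully in, and springs shut by itself; it cannot open outwards
- hook (a joint): swing of the whole snap hook about the rail, 72 mm above the nose; near 0 at rest, 0.55 pushed fully away from the robot (stop), -0.35 pulled forward (stop). Its weight (unknown, 0.2 to 0.6 kg) and a weak spring hold it, so it yields 15 to 35 mm while the gate is pressed: push on beyond the nose's resting place, but not so far that the ring's near side comes over the nose
- stand: utensil stand fixed to the counter: steel rail 12 mm thick, 260 mm long, 350 above the counter, on two posts with feet (from x = -30 to 100); the snap hook hangs from the rail's middle. Origin on the counter under the rail's middle; x from the mouth side to the back, y along the rail
- canister: round lidded wooden canister, 92 wide, 92 high; origin under its centre
- cup: white ceramic cup, 76 wide, 75 high; origin under its centre
- saucepan: steel cooking pot with two side handles, 170 wide, 95 high, on the black hob; origin under its centre
- chopsticks: pair of dark wooden chopsticks, 220 long along x, on a small white rest; origin on the counter below their middle
There are look-alikes about, which are no part of the job. Of the things shaped like the part that bears skimmer_grip, the bare steel one is meant.

How it is judged (in metres and radians):
On the way, in this order (a step that is already met when the one before it is completed fails the run):
1. the skimmer is lifted clear of the counter with the gate still shut (height (world z) of skimmer_ring above 0.12 m and value of joint gate below 0.05 rad), for 0.1 s.
2. the skimmer's ring presses the gate in (value of joint gate above 0.2 rad and contact force between skimmer and gate above 0.3 N), for 0.04 s.
At the end, for the whole second after the job is handed in: the skimmer hangs from the hook by its ring: ring centre within 20 mm of the hook's seat, gate shut (below 0.05 rad), skimmer within 0.25 rad of straight down, slower than 0.12 m/s and 1.2 rad/s, for a second (distance between skimmer_ring and hook_seat below 0.02 m and value of joint gate below 0.05 rad and angle between skimmer_ring's own x axis and vertical below 0.25 rad and linear speed of skimmer below 0.12 m/s and angular speed of skimmer below 1.2 rad/s); the robot touches nothing.
It fails at once if the skimmer presses the stand, hook or gate with more than 20 N (contact force between skimmer and stand above 20 N).
It fails at once if the robot pushes the stand, hook or gate with more than 5 N (contact force between any of the arm, the fingers and stand above 5 N).
It fails at once if another kitchen thing is moved by more than 30 mm (distance of any of canister, cup, saucepan, chopsticks from where it was at the start of the episode above 0.03 m).
It also fails if it takes over 72 s, if anything falls off the work surface, if the arm or the gripper's body presses on something with over 40 N, if the wrist force passes 120 N, or if a joint passes its speed limit or range.

## Working session

There is one attempt and no reset: what is moved stays moved. The work goes in short steps, Python scripts to look and compute and a tool call to move; the robot and the scene stay as the last step left them, time stands still between calls to the robot, and variables do not carry over. Pictures are saved under pics/ and viewed, at most 10 in all, crops included, and the job is handed in when it is done.

Besides the shell and the picture viewer there is one more tool, called after "Emit:" as name(argument=value, ...), one argument or row to a line, values as JSON. send_rows: Moves the arm, as the interface text tells. Shifts and turns lie within -1 to 1; 1 stands for 500 mm of shift or 30 degrees of turn. Its arguments: {"type":"object","properties":{"motion":{"type":"array"},"grip_force":{"type":"number"}},"required":["motion"]}

```bash
mkdir -p pics; python3 - <<'E'
from workcell import env
import cv2,numpy as np,pickle
d={n:env.grab_frame(n) for n in("side","top")}
pickle.dump(d,open("v.pkl","wb"))
for n in d:
    f=d[n]; print(n,f["vertical_fov"],f["cx"],f["cy"],f["rvec"],f["tvec"])
    cv2.imwrite(f"pics/{n}.png",cv2.resize(f["frame"][:,:,::-1],(800,600),interpolation=cv2.INTER_CUBIC))
print(env.state())
E
```

```text
side 55.22313763628541 260.58149131899575 195.3739532994353 [ 2.20931292 -0.16712922  0.10049787] [-461.97342489  250.30511569 1307.17144828]
top 44.06429688355777 253.91609994349804 191.28525171485592 [ 2.14428552 -2.18773395  0.10571688] [  78.80162837  509.16597862 1778.61364084]
{'time_s': 0.1, 'qpos': array([ 6.69784602e+01,  1.83471407e+01,  8.96998276e+01, -4.75594466e-04,
        7.20440281e+01, -1.14483370e+00]), 'qvel': array([-0.0002772 , -0.09832237, -0.0775321 ,  0.13239826, -0.0096771 ,
        0.02564062]), 'effort': array([ 1.27115010e-03, -4.13342679e+01, -2.32508415e+01,  7.28781126e-02,
        4.21452709e-02, -5.46351453e-05]), 'ee_pos': array([214.06391049, 533.17550544, 213.20996375]), 'ee_rot': array([-1.79909013e+02, -1.36597992e-03,  1.58123440e+02]), 'force': array([-0.33787973,  1.04268112, -0.12642512]), 'torque': array([-0.07331563,  0.00941072, -0.02591206]), 'gripper_force': 0.0, 'gripper_width': 91.32385965199833}
```

View pics/side.png

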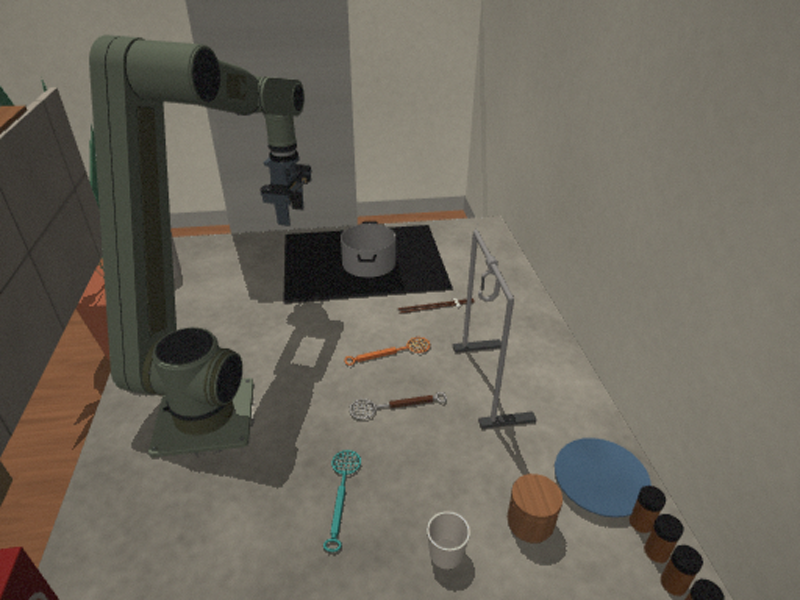

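View pics/top.png

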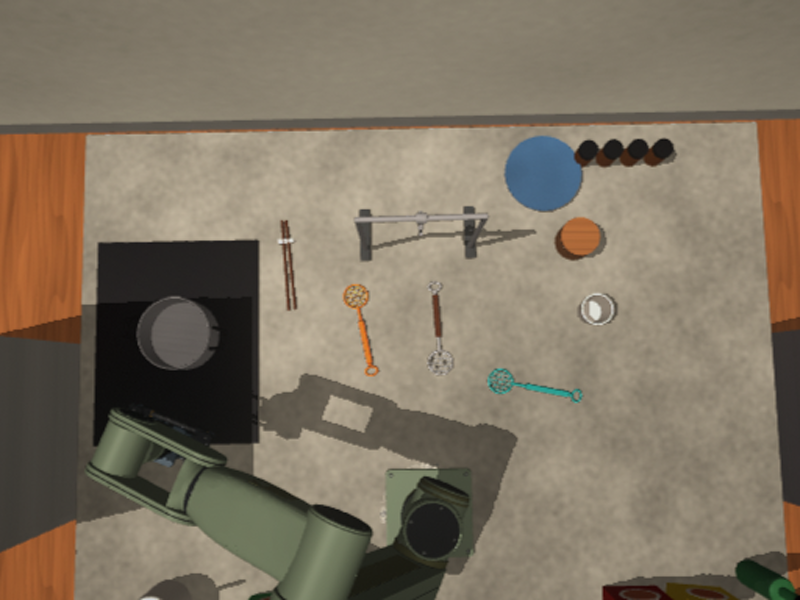

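Things that could be taken for the skimmer (top picture): orange at (362,330), teal at (535,387), and bare steel with the dark grip at (437,320). I choose the steel one. The hook is at (421,222) in the top view and (488,285) in the side view. Next is a close crop of each.

```bash
python3 - <<'E'
import cv2,numpy as np,pickle
d=pickle.load(open("v.pkl","rb"))
def c(n,x,y): return cv2.resize(d[n]["frame"][y-30:y+30,x-40:x+40,::-1],(400,300),interpolation=cv2.INTER_CUBIC)
m=np.vstack([np.hstack([c("side",255,258),c("top",280,205)]),np.hstack([c("side",312,182),c("top",269,142)])])
cv2.imwrite("pics/m.png",m)
E
```

```text
(no output)
```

View pics/m.png

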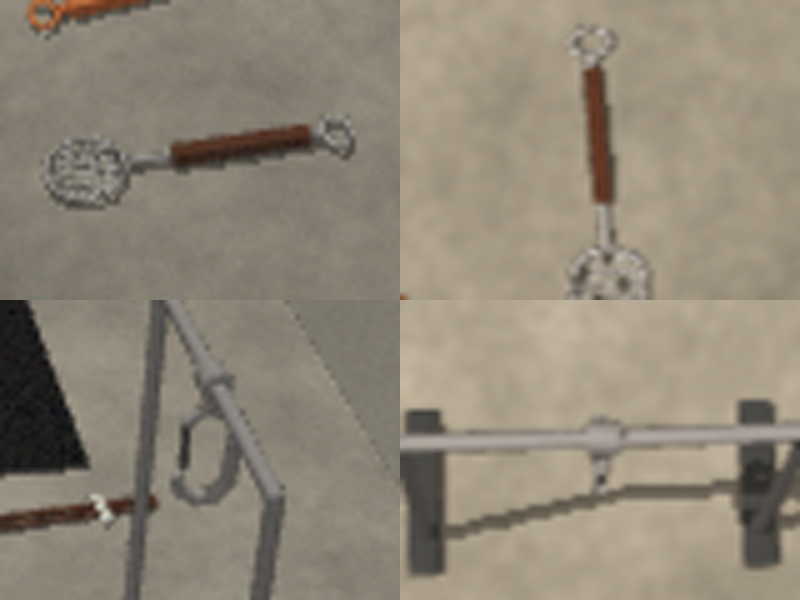

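The top-left and top-right crops show the steel skimmer, with its ring at (337,135) side and (592,44) top. The grip runs (172,154)–(310,136) side and (594,68)–(603,203) top. The bottom crops show the hook: nose about (179,477) and rail collar (215,378) side, nose about (600,489) and collar (602,435) top.

```bash
cat > h.py <<'E'
import numpy as np,cv2,pickle
from scipy.spatial.transform import Rotation as Ro
def K(f):
    s=192/np.tan(np.radians(f["vertical_fov"]/2)); return np.array([[s,0,f["cx"]],[0,s,f["cy"]],[0,0,1.]])
def P(f,T_wt=None):
    if "rvec" in f: M=np.c_[cv2.Rodrigues(np.array(f["rvec"]))[0],f["tvec"]]
    else: M=np.linalg.inv(T_wt@np.array(f["T_tool_cam"]))[:3]
    return K(f)@M
def pose(s):
    T=np.eye(4);T[:3,:3]=Ro.from_euler("xyz",s["ee_rot"],degrees=True).as_matrix();T[:3,3]=s["ee_pos"];return T
def tri(P1,a,P2,b):
    X=cv2.triangulatePoints(P1,P2,np.array(a,float),np.array(b,float)).ravel();return X[:3]/X[3]
def proj(Pm,X): p=Pm@np.r_[X,1]; return p[:2]/p[2]
def onz(Pm,uv,z):
    A=np.array([[Pm[0,j]-uv[0]*Pm[2,j] for j in(0,1)],[Pm[1,j]-uv[1]*Pm[2,j] for j in(0,1)]])
    b=-np.array([(Pm[i,2]-uv[i]*Pm[2,2])*z+Pm[i,3]-uv[i]*Pm[2,3] for i in(0,1)])
    return np.linalg.solve(A,b)
E
python3 - <<'E'
from h import *
d=pickle.load(open("v.pkl","rb"));S,T=P(d["side"]),P(d["top"])
o=lambda a,x,y:(a[0]/5+x-.4,a[1]/5+y-.4)
for n,s,t in [("ring",(337,135),(192,44)),("gfar",(310,136),(194,68)),("gnear",(172,154),(203,203))]:
    s=o(s,215,228);t=o(t,240,175); print(n,tri(S,s,T,t).round(1),onz(S,s,5),onz(T,t,5))
for n,s,t,z in [("nose",(179,177),(200,188),278),("collar",(215,78),(202,135),356),]:
    s=o(s,272,152);t=o(t,229,112); print(n,tri(S,s,T,t).round(1),onz(S,s,z),onz(T,t,z))
# rail ends in top picture
for u in [(357,219),(487,215)]: print("rail",onz(T,np.array(u)/1.5625,356))
E
```

```text
ring [ 5.428e+02 -2.510e+01  1.000e-01] [542.91903244 -29.69523326] [541.51847131 -24.77084949]
gfar [523.2 -26.    3. ] [523.02002581 -27.8040853 ] [522.87672102 -25.84632848]
gnear [419.3 -30.2   4.3] [420.1509744  -30.89848741] [418.77581332 -30.13213308]
nose [625.7  15.9 270.3] [623.75394169   5.64317991] [623.32155169  16.28195864]
collar [644.   16.2 347.8] [640.00507171   3.77703383] [642.0164388   16.50677845]
rail [639.71866318 143.88940819]
rail [ 642.38189473 -117.54377317]
```

Emit:
send_rows(
  motion=[
    {"rz": -0.27, "gripper": -1},
    {"rz": -0.27, "gripper": -1},
    {"rz": -0.27, "gripper": -1},
  ],
)

```text
invalid input at $.motion[0]: expected keys tx, ty, tz, rx, ry, rz, gripper
```

Emit:
send_rows(
  motion=[
    {"tx": -0.036, "ty": -0.095, "tz": 0.01, "gripper": -1},
    {"tx": -0.036, "ty": -0.095, "tz": 0.01, "gripper": -1},
    {"tx": -0.036, "ty": -0.095, "tz": 0.01, "gripper": -1},
    {"tx": -0.036, "ty": -0.095, "tz": 0.01, "gripper": -1},
    {"tx": -0.036, "ty": -0.095, "tz": 0.01, "gripper": -1},
    {"tx": -0.036, "ty": -0.095, "tz": 0.01, "gripper": -1},
    {"tx": -0.036, "ty": -0.095, "tz": 0.01, "gripper": -1},
    {"tx": -0.036, "ty": -0.095, "tz": 0.01, "gripper": -1},
    {"tx": -0.036, "ty": -0.095, "tz": 0.01, "gripper": -1},
    {"tx": -0.036, "ty": -0.095, "tz": 0.01, "gripper": -1},
    {"tx": -0.036, "ty": -0.095, "tz": 0.01, "gripper": -1},
    {"tx": -0.036, "ty": -0.095, "tz": 0.01, "gripper": -1},
  ],
)

```text
invalid input at $.motion[0]: expected keys tx, ty, tz, rx, ry, rz, gripper
```

Emit:
send_rows(
  motion=[
    {"gripper": -1},
    {"gripper": -1},
  ],
)

```text
invalid input at $.motion[0]: expected keys tx, ty, tz, rx, ry, rz, gripper
```

```bash
cat > w.py <<'E'
from workcell import env
from h import *
import sys
s=env.state(); f=env.grab_frame("wrist"); pickle.dump((s,f),open(sys.argv[1]+".pkl","wb"))
cv2.imwrite(f"pics/{sys.argv[1]}.png",cv2.resize(f["frame"][:,:,::-1],(800,600),interpolation=cv2.INTER_CUBIC))
print(s["time_s"],s["ee_pos"],s["ee_rot"],s["qpos"],s["force"]);print(np.array(f["T_tool_cam"]).round(3),f["vertical_fov"])
E
python3 w.py w1
```

```text
0.1 [214.06391049 533.17550544 213.20996375] [-1.79909013e+02 -1.36597992e-03  1.58123440e+02] [ 6.69784602e+01  1.83471407e+01  8.96998276e+01 -4.75594466e-04
  7.20440281e+01 -1.14483370e+00] [-0.33787973  1.04268112 -0.12642512]
[[ 0.00000e+00 -9.71000e-01 -2.39000e-01  6.69380e+01]
 [ 1.00000e+00 -0.00000e+00  1.00000e-03  8.23000e-01]
 [-1.00000e-03 -2.39000e-01  9.71000e-01 -1.70034e+02]
 [ 0.00000e+00  0.00000e+00  0.00000e+00  1.00000e+00]] 64.08811510627575
```

View pics/w1.png

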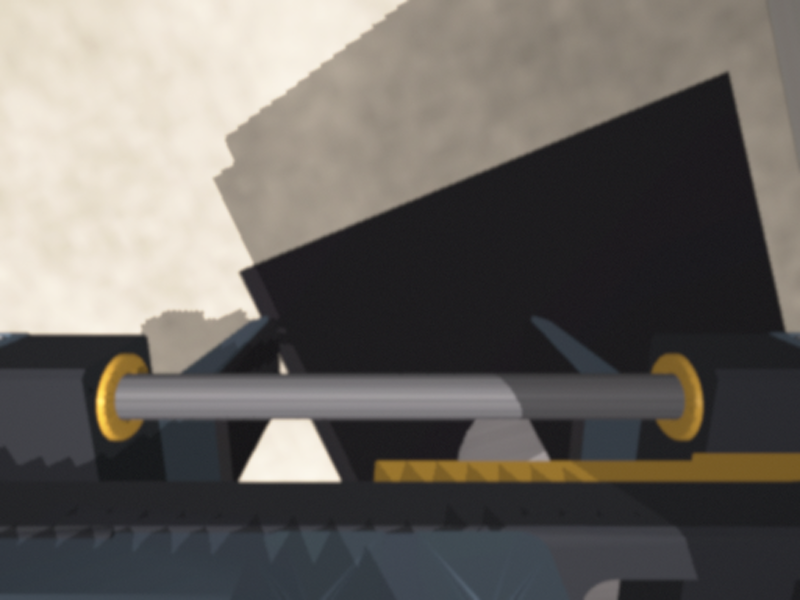

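The wrist view shows only the hob and the gripper. The camera sits on the tool's +x side, so I'll point tool x along the skimmer towards its ring.

Emit:
send_rows(
  motion=[
    {"tx": -0.071, "ty": -0.072, "tz": 0.01, "rx": 0, "ry": 0, "rz": 0, "gripper": -1},
    {"tx": -0.071, "ty": -0.072, "tz": 0.01, "rx": 0, "ry": 0, "rz": 0, "gripper": -1},
    {"tx": -0.071, "ty": -0.072, "tz": 0.01, "rx": 0, "ry": 0, "rz": 0, "gripper": -1},
    {"tx": -0.071, "ty": -0.072, "tz": 0.01, "rx": 0, "ry": 0, "rz": 0, "gripper": -1},
    {"tx": -0.071, "ty": -0.072, "tz": 0.01, "rx": 0, "ry": 0, "rz": 0, "gripper": -1},
    {"tx": -0.071, "ty": -0.072, "tz": 0.01, "rx": 0, "ry": 0, "rz": 0, "gripper": -1},
    {"tx": -0.071, "ty": -0.072, "tz": 0.01, "rx": 0, "ry": 0, "rz": 0, "gripper": -1},
    {"tx": -0.071, "ty": -0.072, "tz": 0.01, "rx": 0, "ry": 0, "rz": 0, "gripper": -1},
    {"tx": -0.071, "ty": -0.072, "tz": 0.01, "rx": 0, "ry": 0, "rz": 0, "gripper": -1},
    {"tx": -0.071, "ty": -0.072, "tz": 0.01, "rx": 0, "ry": 0, "rz": 0, "gripper": -1},
    {"tx": -0.071, "ty": -0.072, "tz": 0.01, "rx": 0, "ry": 0, "rz": 0, "gripper": -1},
    {"tx": -0.071, "ty": -0.072, "tz": 0.01, "rx": 0, "ry": 0, "rz": 0, "gripper": -1},
  ],
)

```text
time_s: 1.65
ee_pos: [449.0, -27.6, 153.7]
ee_rot: [180.0, 0.0, 158.1]
force: [0.1, 0.8, 0.0]
gripper_width: 91.3
gripper_force: 0.0
```

Emit:
send_rows(
  motion=[
    {"tx": 0, "ty": 0, "tz": 0, "rx": 0, "ry": 0, "rz": 0.325, "gripper": -1},
    {"tx": 0, "ty": 0, "tz": 0, "rx": 0, "ry": 0, "rz": 0.325, "gripper": -1},
    {"tx": 0, "ty": 0, "tz": 0, "rx": 0, "ry": 0, "rz": 0.325, "gripper": -1},
    {"tx": 0, "ty": 0, "tz": 0, "rx": 0, "ry": 0, "rz": 0.325, "gripper": -1},
    {"tx": 0, "ty": 0, "tz": 0, "rx": 0, "ry": 0, "rz": 0.325, "gripper": -1},
    {"tx": 0, "ty": 0, "tz": 0, "rx": 0, "ry": 0, "rz": 0.325, "gripper": -1},
    {"tx": 0, "ty": 0, "tz": 0, "rx": 0, "ry": 0, "rz": 0.325, "gripper": -1},
    {"tx": 0, "ty": 0, "tz": 0, "rx": 0, "ry": 0, "rz": 0.325, "gripper": -1},
    {"tx": 0, "ty": 0, "tz": 0, "rx": 0, "ry": 0, "rz": 0.325, "gripper": -1},
    {"tx": 0, "ty": 0, "tz": 0, "rx": 0, "ry": 0, "rz": 0.325, "gripper": -1},
    {"tx": 0, "ty": 0, "tz": 0, "rx": 0, "ry": 0, "rz": 0.325, "gripper": -1},
    {"tx": 0, "ty": 0, "tz": 0, "rx": 0, "ry": 0, "rz": 0.325, "gripper": -1},
  ],
)

```text
time_s: 3.15
ee_pos: [448.4, -26.0, 153.7]
ee_rot: [-180.0, 0.0, 40.8]
force: [-0.4, 0.1, -0.2]
gripper_width: 91.4
gripper_force: 0.0
```

Emit:
send_rows(
  motion=[
    {"tx": 0, "ty": 0, "tz": 0, "rx": 0, "ry": 0, "rz": 0.325, "gripper": -1},
    {"tx": 0, "ty": 0, "tz": 0, "rx": 0, "ry": 0, "rz": 0.325, "gripper": -1},
    {"tx": 0, "ty": 0, "tz": 0, "rx": 0, "ry": 0, "rz": 0.325, "gripper": -1},
    {"tx": 0, "ty": 0, "tz": 0, "rx": 0, "ry": 0, "rz": 0.325, "gripper": -1},
    {"tx": 0, "ty": 0, "tz": 0, "rx": 0, "ry": 0, "rz": 0, "gripper": -1},
    {"tx": 0, "ty": 0, "tz": 0, "rx": 0, "ry": 0, "rz": 0, "gripper": -1},
  ],
)

```text
time_s: 3.9
ee_pos: [448.5, -26.0, 153.9]
ee_rot: [-180.0, 0.0, 2.3]
force: [-0.1, -0.7, 0.3]
gripper_width: 91.1
gripper_force: 0.0
```

```bash
python3 w.py w2
```

```text
3.9 [448.50531699 -25.96724402 153.85769453] [-1.79993184e+02  1.13249141e-02  2.26274045e+00] [-4.78439792e+00  1.00054267e+01  1.10531497e+02  6.23981993e-03
  5.94751523e+01  8.29496925e+01] [-0.11972385 -0.71396236  0.2748257 ]
[[ 0.00000e+00 -9.71000e-01 -2.39000e-01  6.72520e+01]
 [ 1.00000e+00  0.00000e+00 -1.00000e-03 -7.55000e-01]
 [ 1.00000e-03 -2.39000e-01  9.71000e-01 -1.70033e+02]
 [ 0.00000e+00  0.00000e+00  0.00000e+00  1.00000e+00]] 64.08811510627575
```

View pics/w2.png

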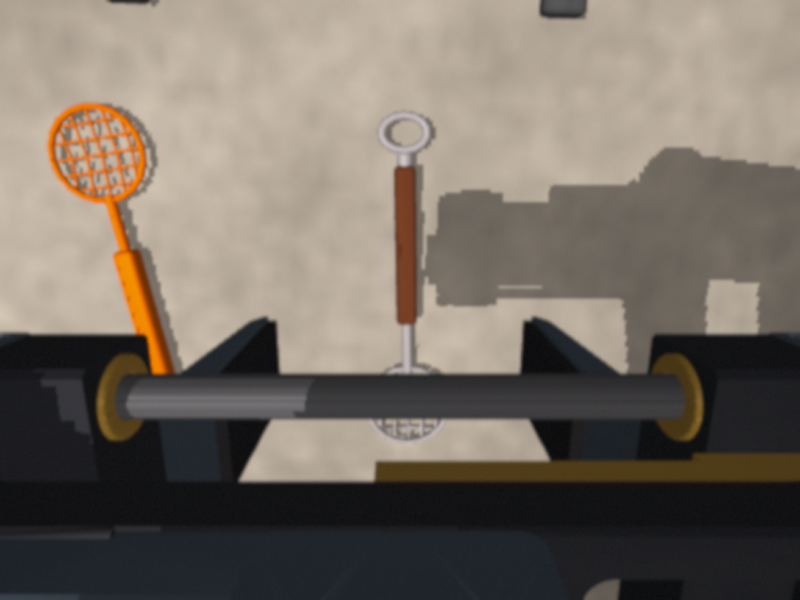

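The wrist view shows the steel skimmer: ring at (405,132), grip from (404,167) to (406,323). The orange look-alike is off to the left.

```bash
python3 - <<'E'
from h import *
s,f=pickle.load(open("w2.pkl","rb"));W=P(f,pose(s))
d=pickle.load(open("v.pkl","rb"));T=P(d["top"]);S=P(d["side"])
n=lambda u:np.array(u)/1.5625-.2
o=lambda a,x,y:(a[0]/5+x-.4,a[1]/5+y-.4)
for u,t,q,z in [((405,132),(192,44),(337,135),3),((404,167),(194,68),(310,136),14),((406,323),(203,203),(172,154),14)]:
    print(onz(W,n(u),z),"wt",tri(W,n(u),T,o(t,240,175)),"ws",tri(W,n(u),S,o(q,215,228)))
E
```

```text
[544.81098849 -24.72167461] wt [546.64609143 -26.07801293 -32.57557815] ws [ 5.44620139e+02 -2.46548247e+01 -3.87906854e-01]
[523.06265874 -24.90079018] wt [523.00496132 -25.58971204   4.95194398] ws [523.52978303 -25.03161815   2.08227328]
[421.5593853  -30.49305388] wt [418.77862421 -30.31742996   4.73597674] ws [419.66252093 -30.99099809   5.43781843]
```

Emit:
send_rows(
  motion=[
    {"tx": 0.006, "ty": 0.006, "tz": 0.05, "rx": 0, "ry": 0, "rz": -0.013, "gripper": -1},
    {"tx": 0, "ty": 0, "tz": 0.08, "rx": 0, "ry": 0, "rz": 0, "gripper": -1},
    {"tx": 0, "ty": 0, "tz": 0.08, "rx": 0, "ry": 0, "rz": 0, "gripper": -1},
    {"tx": 0, "ty": 0, "tz": 0.05, "rx": 0, "ry": 0, "rz": 0, "gripper": -1},
    {"tx": 0, "ty": 0, "tz": 0.03, "rx": 0, "ry": 0, "rz": 0, "gripper": -1},
    {"tx": 0, "ty": 0, "tz": 0.013, "rx": 0, "ry": 0, "rz": 0, "gripper": -1},
    {"tx": 0, "ty": 0, "tz": 0, "rx": 0, "ry": 0, "rz": 0, "gripper": -1},
  ],
)

```text
time_s: 4.82
ee_pos: [451.8, -28.9, 2.4]
ee_rot: [-180.0, 0.0, 2.5]
force: [-0.6, 0.3, 0.4]
gripper_width: 91.2
gripper_force: 0.0
```

Emit:
send_rows(
  motion=[
    {"tx": 0, "ty": 0, "tz": 0, "rx": 0, "ry": 0, "rz": 0, "gripper": 1},
    {"tx": 0, "ty": 0, "tz": 0, "rx": 0, "ry": 0, "rz": 0, "gripper": 1},
    {"tx": 0, "ty": 0, "tz": 0, "rx": 0, "ry": 0, "rz": 0, "gripper": 1},
    {"tx": 0, "ty": 0, "tz": 0, "rx": 0, "ry": 0, "rz": 0, "gripper": 1},
    {"tx": 0, "ty": 0, "tz": 0, "rx": 0, "ry": 0, "rz": 0, "gripper": 1},
    {"tx": 0, "ty": 0, "tz": 0, "rx": 0, "ry": 0, "rz": 0, "gripper": 1},
    {"tx": 0, "ty": 0, "tz": 0, "rx": 0, "ry": 0, "rz": 0, "gripper": 1},
    {"tx": 0, "ty": 0, "tz": 0, "rx": 0, "ry": 0, "rz": 0, "gripper": 1},
  ],
  grip_force=45,
)

```text
time_s: 5.82
ee_pos: [451.7, -28.9, 2.4]
ee_rot: [180.0, 0.0, 2.5]
force: [-0.0, -1.2, 0.1]
gripper_width: 14.0
gripper_force: 0.2
```

Emit:
send_rows(
  motion=[
    {"tx": 0, "ty": 0, "tz": 0, "rx": 0, "ry": 0, "rz": 0, "gripper": 1},
    {"tx": 0, "ty": 0, "tz": 0, "rx": 0, "ry": 0, "rz": 0, "gripper": 1},
    {"tx": 0, "ty": 0, "tz": -0.03, "rx": 0, "ry": 0, "rz": 0, "gripper": 1},
    {"tx": 0, "ty": 0, "tz": -0.06, "rx": 0, "ry": 0, "rz": 0, "gripper": 1},
    {"tx": 0, "ty": 0, "tz": -0.06, "rx": 0, "ry": 0, "rz": 0, "gripper": 1},
    {"tx": 0, "ty": 0, "tz": -0.06, "rx": 0, "ry": 0, "rz": 0, "gripper": 1},
    {"tx": 0, "ty": 0, "tz": -0.06, "rx": 0, "ry": 0, "rz": 0, "gripper": 1},
    {"tx": 0, "ty": 0, "tz": -0.06, "rx": 0, "ry": 0, "rz": 0, "gripper": 1},
    {"tx": 0, "ty": 0, "tz": -0.05, "rx": 0, "ry": 0, "rz": 0, "gripper": 1},
    {"tx": 0, "ty": 0, "tz": -0.02, "rx": 0, "ry": 0, "rz": 0, "gripper": 1},
  ],
)

```text
time_s: 7.08
ee_pos: [452.1, -28.9, 203.5]
ee_rot: [180.0, -0.1, 2.5]
force: [-0.4, -1.1, -1.7]
gripper_width: 13.6
gripper_force: 45.0
```

Emit:
send_rows(
  motion=[
    {"tx": 0, "ty": 0, "tz": 0, "rx": 0, "ry": 0.2, "rz": 0, "gripper": 1},
    {"tx": 0, "ty": 0, "tz": 0, "rx": 0, "ry": 0.25, "rz": 0, "gripper": 1},
    {"tx": 0, "ty": 0, "tz": 0, "rx": 0, "ry": 0.25, "rz": 0, "gripper": 1},
    {"tx": 0, "ty": 0, "tz": 0, "rx": 0, "ry": 0.25, "rz": 0, "gripper": 1},
    {"tx": 0, "ty": 0, "tz": 0, "rx": 0, "ry": 0.25, "rz": 0, "gripper": 1},
    {"tx": 0, "ty": 0, "tz": 0, "rx": 0, "ry": 0.2, "rz": 0, "gripper": 1},
    {"tx": 0, "ty": 0, "tz": 0, "rx": 0, "ry": 0.1, "rz": 0, "gripper": 1},
    {"tx": 0, "ty": 0, "tz": 0, "rx": 0, "ry": 0, "rz": 0, "gripper": 1},
  ],
)

```text
time_s: 8.07
ee_pos: [450.7, -25.6, 200.7]
ee_rot: [-179.3, -43.3, 2.4]
force: [0.4, -0.1, -2.2]
gripper_width: 13.4
gripper_force: 45.0
```

```bash
python3 w.py w3
```

```text
8.075 [450.74056389 -25.62747732 200.68755804] [-179.33413617  -43.34360685    2.3825956 ] [-12.98637504  -8.26884276 137.11206518  51.5624615   14.27239876
  27.98615755] [ 0.43082147 -0.06192545 -2.23178673]
[[-0.00000e+00 -9.71000e-01 -2.39000e-01  6.66640e+01]
 [ 1.00000e+00 -0.00000e+00 -1.00000e-03 -7.46000e-01]
 [ 0.00000e+00 -2.39000e-01  9.71000e-01 -1.69999e+02]
 [ 0.00000e+00  0.00000e+00  0.00000e+00  1.00000e+00]] 64.08811510627575
```

View pics/w3.png

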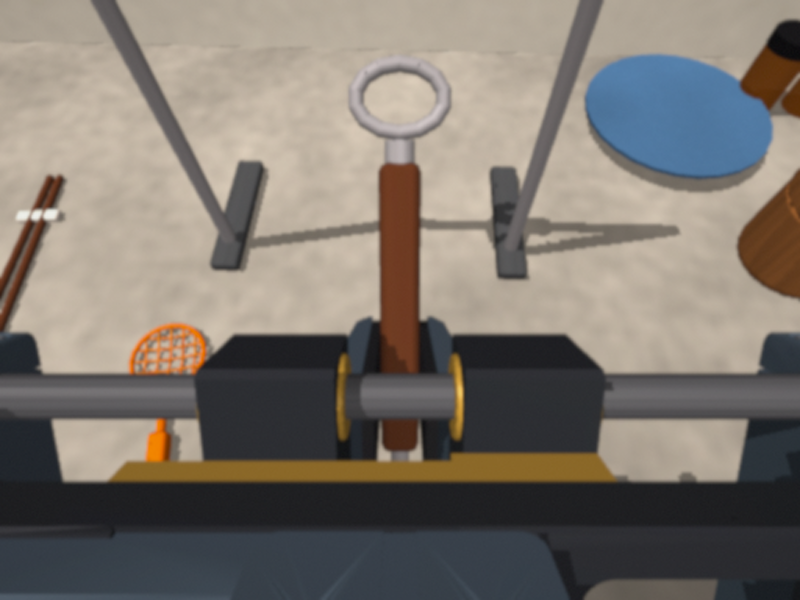

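The skimmer is firmly held; its ring shows at (400,97). For the nose to go through, the ring has to be fairly flat (16·cos t must be well above 8), so I set the tilt to about 30° and go to roughly 30 mm in front of the nose.

Emit:
send_rows(
  motion=[
    {"tx": 0, "ty": 0, "tz": 0, "rx": 0, "ry": -0.15, "rz": 0, "gripper": 1},
    {"tx": 0, "ty": 0, "tz": 0, "rx": 0, "ry": -0.15, "rz": 0, "gripper": 1},
    {"tx": 0, "ty": 0, "tz": 0, "rx": 0, "ry": -0.145, "rz": 0, "gripper": 1},
    {"tx": 0, "ty": 0, "tz": 0, "rx": 0, "ry": 0, "rz": 0, "gripper": 1},
    {"tx": 0.03, "ty": -0.017, "tz": 0, "rx": 0, "ry": 0, "rz": 0, "gripper": 1},
    {"tx": 0.03, "ty": -0.017, "tz": 0, "rx": 0, "ry": 0, "rz": 0, "gripper": 1},
    {"tx": 0.03, "ty": -0.017, "tz": 0, "rx": 0, "ry": 0, "rz": 0, "gripper": 1},
    {"tx": 0.029, "ty": -0.018, "tz": 0, "rx": 0, "ry": 0, "rz": 0, "gripper": 1},
    {"tx": 0, "ty": 0, "tz": 0, "rx": 0, "ry": 0, "rz": 0, "gripper": 1},
    {"tx": 0, "ty": 0, "tz": 0, "rx": 0, "ry": 0, "rz": 0, "gripper": 1},
  ],
)

```text
time_s: 9.38
ee_pos: [500.7, 13.0, 233.3]
ee_rot: [-179.3, -31.4, 2.8]
force: [-0.3, 0.5, -0.9]
gripper_width: 14.0
gripper_force: 45.0
```

```bash
python3 w.py w4; python3 - <<'E'
from h import *
s,f=pickle.load(open("w3.pkl","rb"));W=P(f,np.eye(4))
for x in (82.5,93,103.5): print(x,(proj(W,(x,0,-4.6))+.2)*1.5625)
E
```

```text
9.375 [500.74628025  13.0382734  233.31931144] [-179.27172549  -31.4452828     2.8242728 ] [ -1.9948473   -3.33559774 120.28271932   6.13691085  31.89769508
  80.66760404] [-0.27032861  0.48205073 -0.85206074]
[[-0.00000e+00 -9.71000e-01 -2.39000e-01  6.68300e+01]
 [ 1.00000e+00 -0.00000e+00 -1.00000e-03 -7.42000e-01]
 [ 1.00000e-03 -2.39000e-01  9.71000e-01 -1.69957e+02]
 [ 0.00000e+00  0.00000e+00  0.00000e+00  1.00000e+00]] 64.08811510627575
82.5 [401.94134255 129.24179167]
93 [401.96877089  94.85680275]
103.5 [401.99710433  59.33714879]
```

View pics/w4.png

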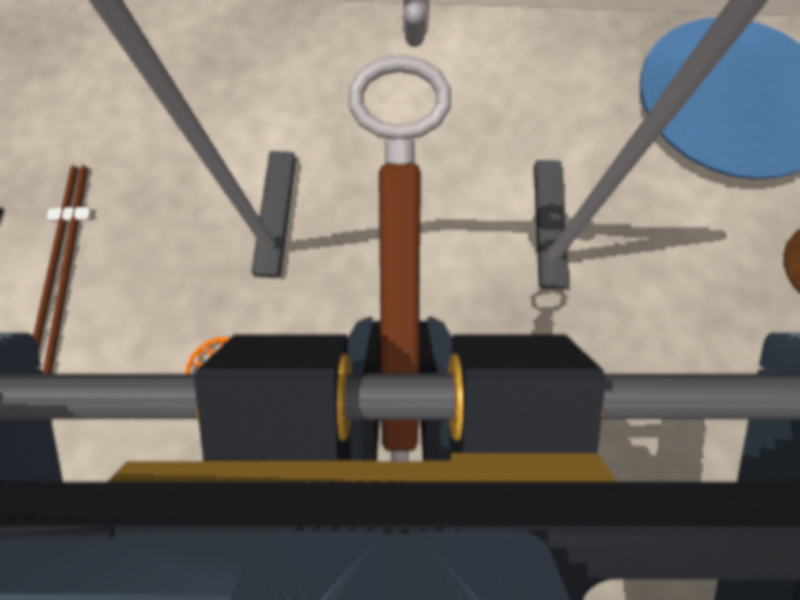

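The picture shows the ring at (400,97), as modelled, and the hook's nose at the top edge, about (415,8). I work out the offset from that.

```bash
python3 - <<'E'
from h import *
s,f=pickle.load(open("w4.pkl","rb"));T=pose(s);W=P(f,T)
d=pickle.load(open("v.pkl","rb"))
n=lambda u:np.array(u)/1.5625-.2
for u in [(415,5),(415,12)]:
  for z in (270,278): print(u,z,onz(W,n(u),z))
  t=(200/5+229-.4,188/5+112-.4)
  print(tri(W,n(u),P(d["top"]),t), tri(W,n(u),P(d["side"]),(179/5+271.6,177/5+151.6)))
for x in(93,103.5):print("ring",(T@[x,-.7,-4.6,1])[:3])
print(T[:3,:3])
E
```

```text
(415, 5) 270 [633.7232006   14.86507942]
(415, 5) 278 [624.53093797  14.59671658]
[623.1405488   15.79668097 279.13003625] [627.32594082  13.93454835 273.42723646]
(415, 12) 270 [630.20730388  14.70283216]
(415, 12) 278 [621.21149175  14.44353488]
[623.82078832  15.71367432 275.59993701] [626.94662189  14.34724374 272.11085565]
ring [577.55893093  17.46991374 285.76764087]
ring [586.50600714  17.91129826 291.24532349]
[[ 0.8521025   0.0558917   0.52038203]
 [ 0.04203662 -0.99837795  0.03839782]
 [ 0.52168406 -0.01084377 -0.85306984]]
```

Emit:
send_rows(
  motion=[
    {"tx": 0.0065, "ty": 0, "tz": -0.0146, "rx": 0, "ry": -0.125, "rz": 0, "gripper": 1},
    {"tx": 0, "ty": 0, "tz": 0, "rx": 0, "ry": -0.125, "rz": 0, "gripper": 1},
    {"tx": 0, "ty": 0, "tz": 0, "rx": -0.03, "ry": 0, "rz": 0.067, "gripper": 1},
    {"tx": 0, "ty": 0, "tz": 0, "rx": 0, "ry": 0, "rz": 0, "gripper": 1},
    {"tx": 0, "ty": 0, "tz": 0, "rx": 0, "ry": 0, "rz": 0, "gripper": 1},
  ],
)

```text
time_s: 10.05
ee_pos: [500.3, 12.8, 241.9]
ee_rot: [-179.3, -24.0, 0.7]
force: [1.0, -0.1, -2.3]
gripper_width: 13.7
gripper_force: 45.0
```

```bash
cat > r.py <<'E'
from workcell import env
from h import *
s=env.state();T=pose(s)
print(s["time_s"],s["ee_rot"].round(2),"F",s["force"].round(2),"wire",(T@[103.5,-.7,-4.6,1])[:3].round(1),"tcp",T[:3,3].round(1))
print(T[:3,:3].round(3))
E
python3 r.py
```

```text
10.05 [-179.32  -23.99    0.74] F [ 0.99 -0.09 -2.26] wire [592.9  14.7 288.2] tcp [500.3  12.8 241.9]
[[ 0.914  0.018  0.406]
 [ 0.012 -1.     0.017]
 [ 0.407 -0.011 -0.914]]
```

Emit:
send_rows(
  motion=[
    {"tx": 0.011, "ty": 0, "tz": 0.0049, "rx": 0, "ry": 0, "rz": 0, "gripper": 1},
    {"tx": 0.011, "ty": 0, "tz": 0.0049, "rx": 0, "ry": 0, "rz": 0, "gripper": 1},
    {"tx": 0.011, "ty": 0, "tz": 0.0049, "rx": 0, "ry": 0, "rz": 0, "gripper": 1},
    {"tx": 0.011, "ty": 0, "tz": 0.0049, "rx": 0, "ry": 0, "rz": 0, "gripper": 1},
    {"tx": 0, "ty": 0, "tz": 0, "rx": 0, "ry": 0, "rz": 0, "gripper": 1},
  ],
)

```text
time_s: 10.68
ee_pos: [525.4, 13.5, 242.2]
ee_rot: [-179.3, -24.0, 0.7]
force: [0.6, -0.5, -1.2]
gripper_width: 13.6
gripper_force: 45.0
```

Emit:
send_rows(
  motion=[
    {"tx": 0.0055, "ty": 0, "tz": 0.00245, "rx": 0, "ry": 0, "rz": 0, "gripper": 1},
    {"tx": 0.0055, "ty": 0, "tz": 0.00245, "rx": 0, "ry": 0, "rz": 0, "gripper": 1},
    {"tx": 0.0055, "ty": 0, "tz": 0.00245, "rx": 0, "ry": 0, "rz": 0, "gripper": 1},
    {"tx": 0.0055, "ty": 0, "tz": 0.00245, "rx": 0, "ry": 0, "rz": 0, "gripper": 1},
    {"tx": 0.0055, "ty": 0, "tz": 0.00245, "rx": 0, "ry": 0, "rz": 0, "gripper": 1},
    {"tx": 0, "ty": 0, "tz": 0, "rx": 0, "ry": 0, "rz": 0, "gripper": 1},
  ],
)

```text
time_s: 11.42
ee_pos: [540.0, 13.8, 242.1]
ee_rot: [-179.3, -24.0, 0.7]
force: [-2.3, 0.7, -2.1]
gripper_width: 13.7
gripper_force: 45.0
```

Emit:
send_rows(
  motion=[
    {"tx": 0.0055, "ty": 0, "tz": 0.00245, "rx": 0, "ry": 0, "rz": 0, "gripper": 1},
    {"tx": 0.0055, "ty": 0, "tz": 0.00245, "rx": 0, "ry": 0, "rz": 0, "gripper": 1},
    {"tx": 0.0055, "ty": 0, "tz": 0.00245, "rx": 0, "ry": 0, "rz": 0, "gripper": 1},
    {"tx": 0.0055, "ty": 0, "tz": 0.00245, "rx": 0, "ry": 0, "rz": 0, "gripper": 1},
    {"tx": 0, "ty": 0, "tz": 0, "rx": 0, "ry": 0, "rz": 0, "gripper": 1},
    {"tx": 0, "ty": 0, "tz": 0, "rx": 0, "ry": 0, "rz": 0, "gripper": 1},
  ],
)

```text
time_s: 12.18
ee_pos: [552.0, 14.0, 242.3]
ee_rot: [-179.3, -24.0, 0.7]
force: [-3.5, 0.6, -2.7]
gripper_width: 13.3
gripper_force: 45.0
```

```bash
python3 r.py; python3 w.py w5 >/dev/null; python3 - <<'E'
from workcell import env
import cv2,numpy as np
s=env.grab_frame("side")["frame"]
w=cv2.imread("pics/w5.png")[0:200,240:560]
s=s[152:212,272:352,::-1]
m=np.vstack([cv2.resize(w,(640,400)),np.hstack([cv2.resize(s,(267,200),interpolation=cv2.INTER_CUBIC),np.zeros((200,373,3),np.uint8)])])
cv2.imwrite("pics/m5.png",m)
E
```

```text
12.175 [-179.33  -24.03    0.73] F [-3.47  0.63 -2.72] wire [644.6  15.8 288.7] tcp [552.   14.  242.3]
[[ 0.913  0.018  0.407]
 [ 0.012 -1.     0.017]
 [ 0.407 -0.011 -0.913]]
```

View pics/m5.png

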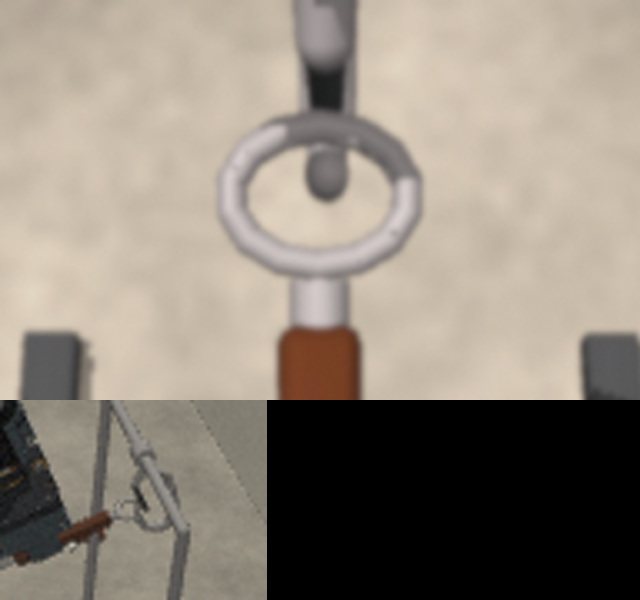

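The nose is seen through the ring at about (327,170) in the crop, the gate is pressed in, and the hook has swung back roughly 20 mm. Allowing for parallax, the far wire is about over the nose, so I push on about 11 mm.

Emit:
send_rows(
  motion=[
    {"tx": 0.005, "ty": 0.001, "tz": 0.0022, "rx": 0, "ry": 0, "rz": 0, "gripper": 1},
    {"tx": 0.005, "ty": 0, "tz": 0.0022, "rx": 0, "ry": 0, "rz": 0, "gripper": 1},
    {"tx": 0.005, "ty": 0, "tz": 0.0022, "rx": 0, "ry": 0, "rz": 0, "gripper": 1},
    {"tx": 0.005, "ty": 0, "tz": 0.0022, "rx": 0, "ry": 0, "rz": 0, "gripper": 1},
    {"tx": 0, "ty": 0, "tz": 0, "rx": 0, "ry": 0, "rz": 0, "gripper": 1},
    {"tx": 0, "ty": 0, "tz": 0, "rx": 0, "ry": 0, "rz": 0, "gripper": 1},
  ],
)

```text
time_s: 13.02
ee_pos: [562.7, 13.7, 242.0]
ee_rot: [-179.3, -24.0, 0.7]
force: [-3.5, -0.0, -2.2]
gripper_width: 13.8
gripper_force: 45.0
```

```bash
python3 r.py; python3 w.py w6 >/dev/null; python3 - <<'E'
from h import *
a=cv2.imread("pics/w6.png")[0:200,240:560]
cv2.imwrite("pics/m6.png",cv2.resize(a,(640,400)))
s,f=pickle.load(open("w6.pkl","rb"));T=pose(s);W=P(f,T)
for X in range(640,664,4):
  for z in (277,281,285): print(X,z,(((proj(W,(X,14.7,z))+.2)*1.5625-[240,0])*2).round())
E
```

```text
13.025 [-179.32  -23.98    0.73] F [-3.52 -0.02 -2.22] wire [655.4  15.5 288.3] tcp [562.7  13.7 242. ]
[[ 0.914  0.017  0.406]
 [ 0.012 -1.     0.017]
 [ 0.406 -0.011 -0.914]]
640 277 [324. 248.]
640 281 [323. 234.]
640 285 [323. 221.]
644 277 [324. 226.]
644 281 [324. 212.]
644 285 [324. 198.]
648 277 [324. 204.]
648 281 [324. 190.]
648 285 [324. 175.]
652 277 [325. 182.]
652 281 [325. 168.]
652 285 [324. 153.]
656 277 [325. 161.]
656 281 [325. 146.]
656 285 [325. 130.]
660 277 [325. 140.]
660 281 [325. 124.]
660 285 [325. 108.]
```

View pics/m6.png

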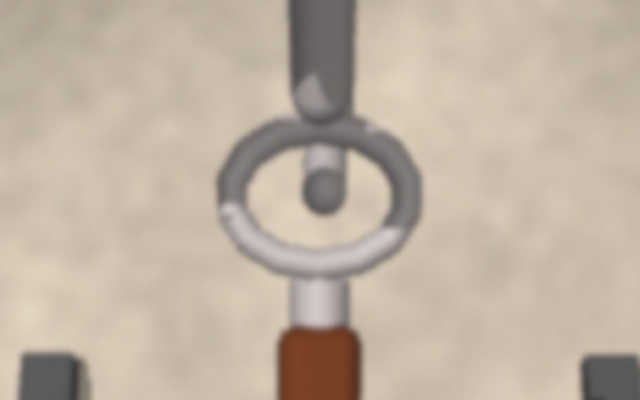

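The nose face shows clearly inside the ring at (324,190), near the hole's middle. The far wire is about 7 mm behind the nose, so I push 3 mm more, then go straight down.

Emit:
send_rows(
  motion=[
    {"tx": 0.0055, "ty": 0, "tz": 0.0024, "rx": 0, "ry": 0, "rz": 0, "gripper": 1},
    {"tx": 0, "ty": 0, "tz": 0, "rx": 0, "ry": 0, "rz": 0, "gripper": 1},
    {"tx": -0.00325, "ty": 0, "tz": 0.0073, "rx": 0, "ry": 0, "rz": 0, "gripper": 1},
    {"tx": -0.00325, "ty": 0, "tz": 0.0073, "rx": 0, "ry": 0, "rz": 0, "gripper": 1},
    {"tx": -0.00325, "ty": 0, "tz": 0.0073, "rx": 0, "ry": 0, "rz": 0, "gripper": 1},
    {"tx": 0, "ty": 0, "tz": 0, "rx": 0, "ry": 0, "rz": 0, "gripper": 1},
  ],
)

```text
time_s: 13.82
ee_pos: [565.8, 13.8, 229.8]
ee_rot: [-179.3, -24.0, 0.7]
force: [-1.7, -0.6, -3.6]
gripper_width: 13.8
gripper_force: 45.0
```

```bash
python3 r.py
```

```text
13.825 [-179.33  -23.98    0.72] F [-1.66 -0.63 -3.55] wire [658.4  15.6 276.1] tcp [565.8  13.8 229.8]
[[ 0.914  0.017  0.406]
 [ 0.012 -1.     0.017]
 [ 0.406 -0.011 -0.914]]
```

Emit:
send_rows(
  motion=[
    {"tx": -0.0025, "ty": 0, "tz": 0.0055, "rx": 0, "ry": 0, "rz": 0, "gripper": 1},
    {"tx": -0.0016, "ty": 0, "tz": 0.0037, "rx": 0, "ry": 0, "rz": 0, "gripper": 1},
    {"tx": 0, "ty": 0, "tz": 0, "rx": 0, "ry": 0, "rz": 0, "gripper": 1},
    {"tx": 0, "ty": 0, "tz": 0, "rx": 0, "ry": 0, "rz": 0, "gripper": 1},
  ],
)

```text
time_s: 14.32
ee_pos: [565.9, 13.9, 225.4]
ee_rot: [-179.3, -24.0, 0.7]
force: [-0.7, -0.5, -1.1]
gripper_width: 13.8
gripper_force: 45.0
```

```bash
python3 r.py; cat > d.py <<'E'
from h import *
# dark-grey profile along the hook's column in the wrist view (mean brightness), side view diff vs the start
from workcell import env
s0=pickle.load(open("v.pkl","rb"))["side"]["frame"]; s1=env.grab_frame("side")["frame"]
np.save("s1.npy",s1)
E
python3 d.py; python3 w.py w7 | head -1
```

```text
14.325 [-179.33  -24.03    0.73] F [-0.67 -0.49 -1.12] wire [658.6  15.7 271.7] tcp [565.9  13.9 225.4]
[[ 0.913  0.017  0.407]
 [ 0.012 -1.     0.017]
 [ 0.407 -0.011 -0.913]]
14.375 [565.89549482  13.87006797 225.34986508] [-179.32507558  -24.02566854    0.72673386] [ -0.44270014   5.90261691 108.78299105   1.74329565  41.31889821
```

Emit:
send_rows(
  motion=[
    {"tx": -0.0075, "ty": 0, "tz": -0.0025, "rx": 0, "ry": 0, "rz": 0, "gripper": 1},
    {"tx": -0.0075, "ty": 0, "tz": -0.0025, "rx": 0, "ry": 0, "rz": 0, "gripper": 1},
    {"tx": -0.0075, "ty": 0, "tz": -0.0025, "rx": 0, "ry": 0, "rz": 0, "gripper": 1},
    {"tx": -0.0075, "ty": 0, "tz": -0.0025, "rx": 0, "ry": 0, "rz": 0, "gripper": 1},
    {"tx": -0.0075, "ty": 0, "tz": -0.0025, "rx": 0, "ry": 0, "rz": 0, "gripper": 1},
    {"tx": -0.0075, "ty": 0, "tz": -0.0025, "rx": 0, "ry": 0, "rz": 0, "gripper": 1},
    {"tx": 0, "ty": 0, "tz": 0, "rx": 0, "ry": 0, "rz": 0, "gripper": 1},
    {"tx": 0, "ty": 0, "tz": 0, "rx": 0, "ry": 0, "rz": 0, "gripper": 1},
  ],
)

```text
time_s: 15.42
ee_pos: [542.5, 13.5, 223.2]
ee_rot: [-179.3, -24.1, 0.7]
force: [-0.8, -0.2, -2.6]
gripper_width: 13.7
gripper_force: 45.0
```

```bash
python3 r.py; python3 w.py w8 >/dev/null; python3 - <<'E'
from workcell import env
import cv2,numpy as np
s=env.grab_frame("side")["frame"];np.save("s2.npy",s)
w=cv2.imread("pics/w8.png")[0:200,240:560]
c=lambda a:cv2.resize(a[157:207,282:342,::-1],(320,267),interpolation=cv2.INTER_CUBIC)
w7=cv2.imread("pics/w7.png")[0:200,240:560]
m=np.vstack([np.hstack([cv2.resize(w7,(400,250)),cv2.resize(w,(400,250))]),np.hstack([cv2.copyMakeBorder(c(np.load("s1.npy")),0,0,0,80,0),cv2.copyMakeBorder(c(s),0,0,0,80,0)])])
cv2.imwrite("pics/m8.png",m)
E
```

```text
15.425 [-179.33  -24.05    0.73] F [-0.78 -0.22 -2.6 ] wire [635.1  15.3 269.6] tcp [542.5  13.5 223.2]
[[ 0.913  0.017  0.407]
 [ 0.012 -1.     0.017]
 [ 0.408 -0.011 -0.913]]
```

View pics/m8.png

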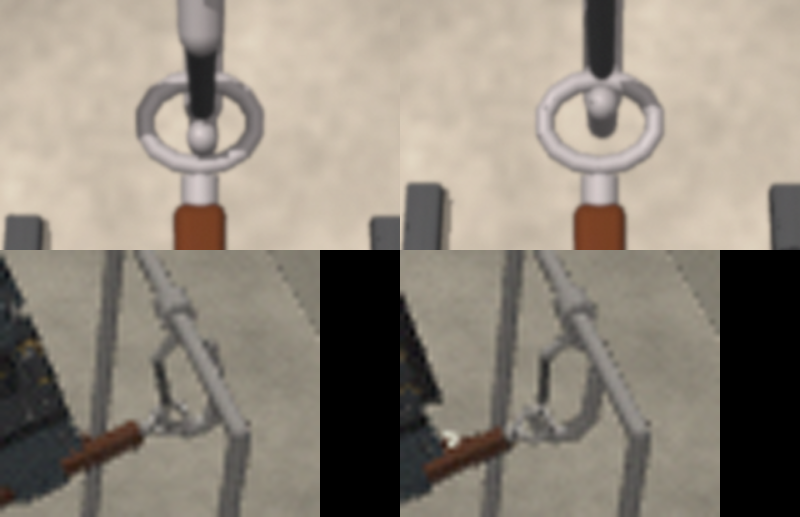

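The left pictures (pressed) and right pictures (retreated) show the nose inside the ring and the black gate shut in front of the far wire, so the ring is hooked. I now tilt the skimmer steeper about the wire before letting go.

Emit:
send_rows(
  motion=[
    {"tx": 0.0008, "ty": 0, "tz": 0.0108, "rx": 0, "ry": 0.1, "rz": 0, "gripper": 1},
    {"tx": 0.0008, "ty": 0, "tz": 0.0108, "rx": 0, "ry": 0.1, "rz": 0, "gripper": 1},
    {"tx": 0.0008, "ty": 0, "tz": 0.0108, "rx": 0, "ry": 0.1, "rz": 0, "gripper": 1},
    {"tx": 0.0008, "ty": 0, "tz": 0.0108, "rx": 0, "ry": 0.1, "rz": 0, "gripper": 1},
    {"tx": 0.0008, "ty": 0, "tz": 0.0108, "rx": 0, "ry": 0.1, "rz": 0, "gripper": 1},
    {"tx": 0.0008, "ty": 0, "tz": 0.0108, "rx": 0, "ry": 0.1, "rz": 0, "gripper": 1},
    {"tx": 0.0008, "ty": 0, "tz": 0.0108, "rx": 0, "ry": 0.1, "rz": 0, "gripper": 1},
    {"tx": 0, "ty": 0, "tz": 0, "rx": 0, "ry": 0, "rz": 0, "gripper": 1},
    {"tx": 0, "ty": 0, "tz": 0, "rx": 0, "ry": 0, "rz": 0, "gripper": 1},
  ],
)

```text
time_s: 16.65
ee_pos: [564.9, 17.1, 195.2]
ee_rot: [-178.7, -44.2, 0.5]
force: [-0.4, -0.1, -2.0]
gripper_width: 13.7
gripper_force: 45.0
```

```bash
python3 r.py; python3 -c "
from workcell import env;print(env.state()['qpos'].round(1))"
```

```text
16.65 [-178.69  -44.19    0.47] F [-0.37 -0.07 -1.98] wire [635.9  18.3 270.6] tcp [564.9  17.1 195.2]
[[ 0.717  0.024  0.697]
 [ 0.006 -1.     0.029]
 [ 0.697 -0.016 -0.717]]
[ -0.7   3.4 128.1  26.2   4.8  63. ]
```

Emit:
send_rows(
  motion=[
    {"tx": -0.0056, "ty": 0, "tz": 0.0057, "rx": 0, "ry": 0, "rz": 0, "gripper": 1},
    {"tx": 0, "ty": 0, "tz": 0, "rx": 0, "ry": 0, "rz": 0, "gripper": 1},
    {"tx": 0, "ty": 0, "tz": 0, "rx": 0, "ry": 0, "rz": 0, "gripper": -1},
    {"tx": 0, "ty": 0, "tz": 0, "rx": 0, "ry": 0, "rz": 0, "gripper": -1},
    {"tx": 0, "ty": 0, "tz": 0, "rx": 0, "ry": 0, "rz": 0, "gripper": -1},
    {"tx": 0, "ty": 0, "tz": -0.04, "rx": 0, "ry": 0, "rz": 0, "gripper": -1},
    {"tx": 0, "ty": 0, "tz": -0.06, "rx": 0, "ry": 0, "rz": 0, "gripper": -1},
    {"tx": 0, "ty": 0, "tz": -0.06, "rx": 0, "ry": 0, "rz": 0, "gripper": -1},
    {"tx": 0, "ty": 0, "tz": -0.06, "rx": 0, "ry": 0, "rz": 0, "gripper": -1},
    {"tx": 0, "ty": 0, "tz": -0.04, "rx": 0, "ry": 0, "rz": 0, "gripper": -1},
    {"tx": 0, "ty": 0, "tz": 0, "rx": 0, "ry": 0, "rz": 0, "gripper": -1},
  ],
)

```text
time_s: 18.02
ee_pos: [474.0, 13.4, 285.6]
ee_rot: [-178.7, -44.4, 0.4]
force: [-0.5, 0.4, -0.4]
gripper_width: 91.1
gripper_force: 0.0
```

Emit:
send_rows(
  motion=[
    {"tx": 0, "ty": 0, "tz": 0, "rx": 0, "ry": 0, "rz": 0, "gripper": -1},
    {"tx": 0, "ty": 0, "tz": 0, "rx": 0, "ry": 0, "rz": 0, "gripper": -1},
    {"tx": 0, "ty": 0, "tz": 0, "rx": 0, "ry": 0, "rz": 0, "gripper": -1},
    {"tx": 0, "ty": 0, "tz": 0, "rx": 0, "ry": 0, "rz": 0, "gripper": -1},
    {"tx": 0, "ty": 0, "tz": 0, "rx": 0, "ry": 0, "rz": 0, "gripper": -1},
    {"tx": 0, "ty": 0, "tz": 0, "rx": 0, "ry": 0, "rz": 0, "gripper": -1},
    {"tx": 0, "ty": 0, "tz": 0, "rx": 0, "ry": 0, "rz": 0, "gripper": -1},
    {"tx": 0, "ty": 0, "tz": 0, "rx": 0, "ry": 0, "rz": 0, "gripper": -1},
    {"tx": 0, "ty": 0, "tz": 0, "rx": 0, "ry": 0, "rz": 0, "gripper": -1},
    {"tx": 0, "ty": 0, "tz": 0, "rx": 0, "ry": 0, "rz": 0, "gripper": -1},
    {"tx": 0, "ty": 0, "tz": 0, "rx": 0, "ry": 0, "rz": 0, "gripper": -1},
    {"tx": 0, "ty": 0, "tz": 0, "rx": 0, "ry": 0, "rz": 0, "gripper": -1},
  ],
)

```text
time_s: 19.52
ee_pos: [473.9, 13.5, 283.9]
ee_rot: [-178.7, -44.2, 0.4]
force: [0.2, 0.3, -0.4]
gripper_width: 91.2
gripper_force: 0.0
```

```bash
cat > sw.py <<'E'
from workcell import env
import cv2,numpy as np
a=[env.grab_frame("side")["frame"].astype(int) for _ in range(12)]
print(env.state()["time_s"],[int((abs(x-a[0])[150:290,250:400].max(2)>45).sum()) for x in a])
c=a[-1][150:290,250:400].astype(int)
np.save("s3.npy",a[-1].astype(np.uint8))
# dark wooden grip pixels: reddish
m=(c[:,:,0]-c[:,:,2]>35)&(c[:,:,0]<150)
n,l,st,ce=cv2.connectedComponentsWithStats(m.astype(np.uint8))
for i in range(1,n):
    if st[i,4]>15:
        p=np.argwhere(l==i)[:,::-1]+[250,150];v=np.linalg.svd(p-p.mean(0))[2][0];print(st[i,4],p.mean(0),p.min(0),p.max(0),v)
E
python3 sw.py
```

```text
20.125 [0, 287, 354, 452, 462, 465, 459, 436, 380, 341, 114, 196]
58 [267.53448276 220.55172414] [261 215] [275 225] [0.916341   0.40039876]
19 [254.63157895 223.89473684] [250 221] [261 226] [-0.94048161  0.33984459]
```

It is swinging on the hook. I'll let that die away.

Emit:
send_rows(
  motion=[
    {"tx": 0, "ty": 0, "tz": 0, "rx": 0, "ry": 0, "rz": 0, "gripper": -1},
    {"tx": 0, "ty": 0, "tz": 0, "rx": 0, "ry": 0, "rz": 0, "gripper": -1},
    {"tx": 0, "ty": 0, "tz": 0, "rx": 0, "ry": 0, "rz": 0, "gripper": -1},
    {"tx": 0, "ty": 0, "tz": 0, "rx": 0, "ry": 0, "rz": 0, "gripper": -1},
    {"tx": 0, "ty": 0, "tz": 0, "rx": 0, "ry": 0, "rz": 0, "gripper": -1},
    {"tx": 0, "ty": 0, "tz": 0, "rx": 0, "ry": 0, "rz": 0, "gripper": -1},
    {"tx": 0, "ty": 0, "tz": 0, "rx": 0, "ry": 0, "rz": 0, "gripper": -1},
    {"tx": 0, "ty": 0, "tz": 0, "rx": 0, "ry": 0, "rz": 0, "gripper": -1},
    {"tx": 0, "ty": 0, "tz": 0, "rx": 0, "ry": 0, "rz": 0, "gripper": -1},
    {"tx": 0, "ty": 0, "tz": 0, "rx": 0, "ry": 0, "rz": 0, "gripper": -1},
    {"tx": 0, "ty": 0, "tz": 0, "rx": 0, "ry": 0, "rz": 0, "gripper": -1},
    {"tx": 0, "ty": 0, "tz": 0, "rx": 0, "ry": 0, "rz": 0, "gripper": -1},
  ],
)

```text
time_s: 21.62
ee_pos: [473.9, 13.5, 283.9]
ee_rot: [-178.7, -44.2, 0.4]
force: [0.2, 0.1, -0.7]
gripper_width: 91.6
gripper_force: 0.0
```

Emit:
send_rows(
  motion=[
    {"tx": 0, "ty": 0, "tz": 0, "rx": 0, "ry": 0, "rz": 0, "gripper": -1},
    {"tx": 0, "ty": 0, "tz": 0, "rx": 0, "ry": 0, "rz": 0, "gripper": -1},
    {"tx": 0, "ty": 0, "tz": 0, "rx": 0, "ry": 0, "rz": 0, "gripper": -1},
    {"tx": 0, "ty": 0, "tz": 0, "rx": 0, "ry": 0, "rz": 0, "gripper": -1},
    {"tx": 0, "ty": 0, "tz": 0, "rx": 0, "ry": 0, "rz": 0, "gripper": -1},
    {"tx": 0, "ty": 0, "tz": 0, "rx": 0, "ry": 0, "rz": 0, "gripper": -1},
    {"tx": 0, "ty": 0, "tz": 0, "rx": 0, "ry": 0, "rz": 0, "gripper": -1},
    {"tx": 0, "ty": 0, "tz": 0, "rx": 0, "ry": 0, "rz": 0, "gripper": -1},
    {"tx": 0, "ty": 0, "tz": 0, "rx": 0, "ry": 0, "rz": 0, "gripper": -1},
    {"tx": 0, "ty": 0, "tz": 0, "rx": 0, "ry": 0, "rz": 0, "gripper": -1},
    {"tx": 0, "ty": 0, "tz": 0, "rx": 0, "ry": 0, "rz": 0, "gripper": -1},
    {"tx": 0, "ty": 0, "tz": 0, "rx": 0, "ry": 0, "rz": 0, "gripper": -1},
  ],
)

```text
time_s: 23.12
ee_pos: [473.9, 13.5, 283.9]
ee_rot: [-178.7, -44.2, 0.4]
force: [-0.3, 0.2, -0.0]
gripper_width: 91.4
gripper_force: 0.0
```

Emit:
send_rows(
  motion=[
    {"tx": 0, "ty": 0, "tz": 0, "rx": 0, "ry": 0, "rz": 0, "gripper": -1},
    {"tx": 0, "ty": 0, "tz": 0, "rx": 0, "ry": 0, "rz": 0, "gripper": -1},
    {"tx": 0, "ty": 0, "tz": 0, "rx": 0, "ry": 0, "rz": 0, "gripper": -1},
    {"tx": 0, "ty": 0, "tz": 0, "rx": 0, "ry": 0, "rz": 0, "gripper": -1},
    {"tx": 0, "ty": 0, "tz": 0, "rx": 0, "ry": 0, "rz": 0, "gripper": -1},
    {"tx": 0, "ty": 0, "tz": 0, "rx": 0, "ry": 0, "rz": 0, "gripper": -1},
    {"tx": 0, "ty": 0, "tz": 0, "rx": 0, "ry": 0, "rz": 0, "gripper": -1},
    {"tx": 0, "ty": 0, "tz": 0, "rx": 0, "ry": 0, "rz": 0, "gripper": -1},
    {"tx": 0, "ty": 0, "tz": 0, "rx": 0, "ry": 0, "rz": 0, "gripper": -1},
    {"tx": 0, "ty": 0, "tz": 0, "rx": 0, "ry": 0, "rz": 0, "gripper": -1},
    {"tx": 0, "ty": 0, "tz": 0, "rx": 0, "ry": 0, "rz": 0, "gripper": -1},
    {"tx": 0, "ty": 0, "tz": 0, "rx": 0, "ry": 0, "rz": 0, "gripper": -1},
  ],
)

```text
time_s: 24.62
ee_pos: [473.9, 13.5, 283.9]
ee_rot: [-178.7, -44.2, 0.4]
force: [-0.6, 0.3, 0.3]
gripper_width: 91.3
gripper_force: 0.0
```

Emit:
send_rows(
  motion=[
    {"tx": 0, "ty": 0, "tz": 0, "rx": 0, "ry": 0, "rz": 0, "gripper": -1},
    {"tx": 0, "ty": 0, "tz": 0, "rx": 0, "ry": 0, "rz": 0, "gripper": -1},
    {"tx": 0, "ty": 0, "tz": 0, "rx": 0, "ry": 0, "rz": 0, "gripper": -1},
    {"tx": 0, "ty": 0, "tz": 0, "rx": 0, "ry": 0, "rz": 0, "gripper": -1},
    {"tx": 0, "ty": 0, "tz": 0, "rx": 0, "ry": 0, "rz": 0, "gripper": -1},
    {"tx": 0, "ty": 0, "tz": 0, "rx": 0, "ry": 0, "rz": 0, "gripper": -1},
    {"tx": 0, "ty": 0, "tz": 0, "rx": 0, "ry": 0, "rz": 0, "gripper": -1},
    {"tx": 0, "ty": 0, "tz": 0, "rx": 0, "ry": 0, "rz": 0, "gripper": -1},
    {"tx": 0, "ty": 0, "tz": 0, "rx": 0, "ry": 0, "rz": 0, "gripper": -1},
    {"tx": 0, "ty": 0, "tz": 0, "rx": 0, "ry": 0, "rz": 0, "gripper": -1},
    {"tx": 0, "ty": 0, "tz": 0, "rx": 0, "ry": 0, "rz": 0, "gripper": -1},
    {"tx": 0, "ty": 0, "tz": 0, "rx": 0, "ry": 0, "rz": 0, "gripper": -1},
  ],
)

```text
time_s: 26.12
ee_pos: [473.9, 13.5, 283.9]
ee_rot: [-178.7, -44.2, 0.4]
force: [-0.9, -0.1, 0.8]
gripper_width: 91.4
gripper_force: 0.0
```

```bash
python3 sw.py; python3 - <<'E'
from h import *
S=P(pickle.load(open("v.pkl","rb"))["side"])
print(proj(S,(640,15,237)),proj(S,(640,15,132)))
E
```

```text
26.725 [0, 52, 49, 3, 96, 178, 249, 288, 310, 325, 324, 324]
37 [267.27027027 219.83783784] [261 215] [272 225] [0.69459665 0.71939939]
19 [255.10526316 223.68421053] [250 221] [261 226] [-0.94822648  0.31759494]
[310.23017496 194.75772433] [307.51468999 218.07106897]
```

Emit:
send_rows(
  motion=[
    {"tx": 0, "ty": 0, "tz": 0, "rx": 0, "ry": 0, "rz": 0, "gripper": -1},
    {"tx": 0, "ty": 0, "tz": 0, "rx": 0, "ry": 0, "rz": 0, "gripper": -1},
    {"tx": 0, "ty": 0, "tz": 0, "rx": 0, "ry": 0, "rz": 0, "gripper": -1},
    {"tx": 0, "ty": 0, "tz": 0, "rx": 0, "ry": 0, "rz": 0, "gripper": -1},
    {"tx": 0, "ty": 0, "tz": 0, "rx": 0, "ry": 0, "rz": 0, "gripper": -1},
    {"tx": 0, "ty": 0, "tz": 0, "rx": 0, "ry": 0, "rz": 0, "gripper": -1},
    {"tx": 0, "ty": 0, "tz": 0, "rx": 0, "ry": 0, "rz": 0, "gripper": -1},
    {"tx": 0, "ty": 0, "tz": 0, "rx": 0, "ry": 0, "rz": 0, "gripper": -1},
    {"tx": 0, "ty": 0, "tz": 0, "rx": 0, "ry": 0, "rz": 0, "gripper": -1},
    {"tx": 0, "ty": 0, "tz": 0, "rx": 0, "ry": 0, "rz": 0, "gripper": -1},
    {"tx": 0, "ty": 0, "tz": 0, "rx": 0, "ry": 0, "rz": 0, "gripper": -1},
    {"tx": 0, "ty": 0, "tz": 0, "rx": 0, "ry": 0, "rz": 0, "gripper": -1},
  ],
)

```text
time_s: 28.22
ee_pos: [473.9, 13.5, 283.9]
ee_rot: [-178.7, -44.2, 0.4]
force: [0.2, 0.6, 0.1]
gripper_width: 91.1
gripper_force: 0.0
```

Emit:
send_rows(
  motion=[
    {"tx": 0, "ty": 0, "tz": 0, "rx": 0, "ry": 0, "rz": 0, "gripper": -1},
    {"tx": 0, "ty": 0, "tz": 0, "rx": 0, "ry": 0, "rz": 0, "gripper": -1},
    {"tx": 0, "ty": 0, "tz": 0, "rx": 0, "ry": 0, "rz": 0, "gripper": -1},
    {"tx": 0, "ty": 0, "tz": 0, "rx": 0, "ry": 0, "rz": 0, "gripper": -1},
    {"tx": 0, "ty": 0, "tz": 0, "rx": 0, "ry": 0, "rz": 0, "gripper": -1},
    {"tx": 0, "ty": 0, "tz": 0, "rx": 0, "ry": 0, "rz": 0, "gripper": -1},
    {"tx": 0, "ty": 0, "tz": 0, "rx": 0, "ry": 0, "rz": 0, "gripper": -1},
    {"tx": 0, "ty": 0, "tz": 0, "rx": 0, "ry": 0, "rz": 0, "gripper": -1},
    {"tx": 0, "ty": 0, "tz": 0, "rx": 0, "ry": 0, "rz": 0, "gripper": -1},
    {"tx": 0, "ty": 0, "tz": 0, "rx": 0, "ry": 0, "rz": 0, "gripper": -1},
    {"tx": 0, "ty": 0, "tz": 0, "rx": 0, "ry": 0, "rz": 0, "gripper": -1},
    {"tx": 0, "ty": 0, "tz": 0, "rx": 0, "ry": 0, "rz": 0, "gripper": -1},
  ],
)

```text
time_s: 29.72
ee_pos: [473.9, 13.5, 283.9]
ee_rot: [-178.7, -44.2, 0.4]
force: [-0.7, -1.0, 0.6]
gripper_width: 90.9
gripper_force: 0.0
```

Emit:
send_rows(
  motion=[
    {"tx": 0, "ty": 0, "tz": 0, "rx": 0, "ry": 0, "rz": 0, "gripper": -1},
    {"tx": 0, "ty": 0, "tz": 0, "rx": 0, "ry": 0, "rz": 0, "gripper": -1},
    {"tx": 0, "ty": 0, "tz": 0, "rx": 0, "ry": 0, "rz": 0, "gripper": -1},
    {"tx": 0, "ty": 0, "tz": 0, "rx": 0, "ry": 0, "rz": 0, "gripper": -1},
    {"tx": 0, "ty": 0, "tz": 0, "rx": 0, "ry": 0, "rz": 0, "gripper": -1},
    {"tx": 0, "ty": 0, "tz": 0, "rx": 0, "ry": 0, "rz": 0, "gripper": -1},
    {"tx": 0, "ty": 0, "tz": 0, "rx": 0, "ry": 0, "rz": 0, "gripper": -1},
    {"tx": 0, "ty": 0, "tz": 0, "rx": 0, "ry": 0, "rz": 0, "gripper": -1},
    {"tx": 0, "ty": 0, "tz": 0, "rx": 0, "ry": 0, "rz": 0, "gripper": -1},
    {"tx": 0, "ty": 0, "tz": 0, "rx": 0, "ry": 0, "rz": 0, "gripper": -1},
    {"tx": 0, "ty": 0, "tz": 0, "rx": 0, "ry": 0, "rz": 0, "gripper": -1},
    {"tx": 0, "ty": 0, "tz": 0, "rx": 0, "ry": 0, "rz": 0, "gripper": -1},
  ],
)

```text
time_s: 31.22
ee_pos: [473.9, 13.5, 283.9]
ee_rot: [-178.7, -44.2, 0.4]
force: [-0.3, 0.3, 0.8]
gripper_width: 91.4
gripper_force: 0.0
```

Emit:
send_rows(
  motion=[
    {"tx": 0, "ty": 0, "tz": 0, "rx": 0, "ry": 0, "rz": 0, "gripper": -1},
    {"tx": 0, "ty": 0, "tz": 0, "rx": 0, "ry": 0, "rz": 0, "gripper": -1},
    {"tx": 0, "ty": 0, "tz": 0, "rx": 0, "ry": 0, "rz": 0, "gripper": -1},
    {"tx": 0, "ty": 0, "tz": 0, "rx": 0, "ry": 0, "rz": 0, "gripper": -1},
    {"tx": 0, "ty": 0, "tz": 0, "rx": 0, "ry": 0, "rz": 0, "gripper": -1},
    {"tx": 0, "ty": 0, "tz": 0, "rx": 0, "ry": 0, "rz": 0, "gripper": -1},
    {"tx": 0, "ty": 0, "tz": 0, "rx": 0, "ry": 0, "rz": 0, "gripper": -1},
    {"tx": 0, "ty": 0, "tz": 0, "rx": 0, "ry": 0, "rz": 0, "gripper": -1},
    {"tx": 0, "ty": 0, "tz": 0, "rx": 0, "ry": 0, "rz": 0, "gripper": -1},
    {"tx": 0, "ty": 0, "tz": 0, "rx": 0, "ry": 0, "rz": 0, "gripper": -1},
    {"tx": 0, "ty": 0, "tz": 0, "rx": 0, "ry": 0, "rz": 0, "gripper": -1},
    {"tx": 0, "ty": 0, "tz": 0, "rx": 0, "ry": 0, "rz": 0, "gripper": -1},
  ],
)

```text
time_s: 32.72
ee_pos: [473.9, 13.5, 283.9]
ee_rot: [-178.7, -44.2, 0.4]
force: [-0.7, 0.7, -0.2]
gripper_width: 91.1
gripper_force: 0.0
```

```bash
cat > sw2.py <<'E'
from workcell import env
from h import *
S0=pickle.load(open("v.pkl","rb"))["side"];S=P(S0)
a=[];t=[]
for _ in range(20): t.append(env.state()["time_s"]);a.append(env.grab_frame("side")["frame"].astype(int))
np.save("sw.npy",np.array(a,np.uint8))
for tt,x in zip(t,a):
    # wooden grip: reddish pixels hanging under the hook, taken on the plane y=15
    c=x[185:250,280:345]; m=((c[:,:,0]-c[:,:,2])>25)&(abs(x-S0["frame"].astype(int))[185:250,280:345].max(2)>20)
    p=np.argwhere(m)[:,::-1]+[280,185]
    if len(p)<10: print(tt,len(p)); continue
    q=p.mean(0);A=np.array([[S[i,0]-q[i]*S[2,0],S[i,2]-q[i]*S[2,2]] for i in(0,1)])
    b=-np.array([(S[i,1]-q[i]*S[2,1])*15+S[i,3]-q[i]*S[2,3] for i in(0,1)])
    print(round(tt,2),len(p),q.round(1),"xz",np.linalg.solve(A,b).round(1))
E
python3 sw2.py
```

```text
32.73 32 [308.9 209. ] xz [641.3 174.1]
32.77 34 [308.8 208.6] xz [640.6 176. ]
32.83 37 [308.8 208. ] xz [640.4 178.5]
32.88 29 [308.6 207.8] xz [639.4 179.8]
32.92 32 [308.5 206.9] xz [638.9 183.6]
32.98 32 [308.5 207.4] xz [639.2 181.5]
33.02 26 [308. 209.] xz [637.9 174.1]
33.08 30 [308.3 206.9] xz [638.1 183.8]
33.12 25 [308.6 206. ] xz [638.7 187.8]
33.17 26 [308.4 207.7] xz [638.7 180.3]
33.23 28 [308.5 207.8] xz [639.1 179.5]
33.27 28 [308.5 209.8] xz [640.2 170.5]
33.33 28 [308.9 207.4] xz [640.6 181.3]
33.38 29 [309.1 205.7] xz [640.7 188.8]
33.42 31 [308.8 208.3] xz [640.5 177.4]
33.48 30 [309.1 207.1] xz [641.  182.4]
33.52 26 [309.2 207. ] xz [641.6 183.1]
33.58 28 [308.9 207.4] xz [640.5 181.1]
33.62 29 [308.9 206.3] xz [640.2 186.2]
33.67 30 [308.6 207.4] xz [639.5 181.4]
```

```bash
python3 -c "
from workcell import env;print(env.job_done())"
```

```text
the job is handed in; nothing more can be done
None
```

I handed the job in with the skimmer hung on the snap hook by its ring and let go. At the last check its grip was swinging only about 2 mm and the arm was well clear. The gate was last seen shut before I released the skimmer, and handing in returned no verdict.

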